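Shut the stationery drawer and hold up the full clip tin

ROBOT

A 6-joint arm with a two-finger parallel gripper is mounted at the origin on the work surface. World frame = base frame: x ahead of the robot, y to its left, z up, the work surface at z = 0. Lengths are in mm, angles in rad, forces in N, time in s.
With the tool pointing down it reaches from about 400 to 925 mm from the base axis. Payload 12.5 kg.
Tool frame: the origin (TCP) lies on the front face of the gripper's body, between the roots of the fingers; the fingertips stand 78 mm ahead of it and the grasp point (between the pads) lies 59 mm ahead of it (env.nose_length is the distance from the TCP to the fingertips, in mm); z points along the fingers, y is the line along which they close (so a half turn about z gives the same grasp; the last joint's range is limited). The gripper opens to 95 mm and grips with 3 to 60 N. Pads are 20 mm wide; open, the fingers measure 119 mm over their backs; the gripper's body (75 mm by 180 mm) begins 59 mm behind the grasp point.
Start: joints at [-1.223, 0.491, 1.559, -0, 1.092, -0.106], TCP at [274.012, -561.743, 292.261] pointing down, gripper open.
Joint ranges: [-3.1, 3.1], [-0.84, 2.19], [0.05, 2.79], [-1.13, 4.28], [0.06, 2.93], [-2.69, 2.69]. Speed limits (rad/s): [2.22, 2.22, 2.79, 3.14, 3.14, 3.14].

INTERFACE

Orientations are given as [roll, pitch, yaw] about the fixed x, y, z axes, in that order (R = Rz(yaw) Ry(pitch) Rx(roll)).
In Python, from cell import env gives the robot as it stands.
- The arm moves only by the tool jog_arm, never from a script. Its argument "motion" is a list of rows, each a list of 7 numbers: the turn, a rotation vector about the tool's x, y, z in degrees, then the shift along the tool's x, y, z in mm, then the finger opening in mm, from 0 to 95.1. In form: [[wx, wy, wz, x, y, z, hand], ...]. A call has 1 to 10 rows; each row shifts and turns the commanded pose from where the row before left it, along the tool's axes as they then stand; what a row does not reach is not made up. A row lasts 1/8 s, in which the tool goes at most 62.5 mm and 10.7 degrees, less where a joint would pass 70% of its speed; a pose out of reach is approached as far as the arm can. A call is refused whole if a number of a shift passes 62.5 or a number of a turn 10.7, either way. A call with a gripper value outside its range is refused whole. The fingers move at their own pace and stop on an object; the grip force is fixed at half the most. Time passes only in rows, so rows that do not move let the fingers close. It gives the time, the measured TCP pose, the force, the opening and the grip force at its end, in the units of the state.
- env.state(): the state, without advancing time (a new reading comes with each control period).
- env.read_camera(name): name is "side" or "top" or "wrist"; returns a dict with "color" (400x640x3 uint8, red, green, blue), "z_map" (400x640 float32, mm along the optical axis (not along the pixel's ray), 0 where there is no reading), "camera_matrix" (3x3 intrinsics, pixels), "world_to_cam" (4x4, takes a point from world to camera coordinates). Camera axes: x right, y up, looking along -z (the intrinsics and any distortion apply to the point x, -y, -z); pixel columns grow to the right and rows downward; lengths in mm; the calibration is good to about 2 mm. A picture is of the moment at which its call begins.
- env.job_done(): hands the job in; it is judged then, once.
Trained networks look in the newest picture that a camera, given by its name, has taken for a name from the list of things; names that differ only in an ending like _2 or _b are one class to them, and where a whole thing is asked for, a point or a joint stands for the part that bears it (a point fixed in the world has none). Each returns a list of dicts, best first, with "score" (0 to 1); they miss things now and then, are a little off and sometimes report something else, mostly with a low value. They report only what shows in the picture. A call takes as long as a camera call. They do not tell look-alikes from the thing itself.
- env.recognise(camera, thing): "location" ([column, row] in pixels, amid what is visible of it).
The state is a dict: "t": time; "joints": joint angles; "qvel": joint speeds; "tau": joint torques, N m; "eef_pos": TCP position; "tcp_rot": TCP orientation; "ft_force": force on the tool from outside, world axes, zero at the start; "moment": the same for the moment, N m; "opening": opening from 0.0 (shut) to 1.0 (fully open); "grip_force": force on a finger pad.
Only numpy, scipy, OpenCV 4.12 (cv2) and the standard library are available. Lean on these libraries where they do the work, as an engineer would, in place of code of your own. Each camera call takes 0.05 s, during which the arm holds its last target. There are 200 camera calls.

TASK

The upper drawer of the little desk-top cabinet has just been restocked with clips: push it fully shut first. Then find out which of the three identical closed clip tins is still full, lifting the tins clear of the desk one at a time to compare their weight, and stand the lighter ones back upright on the desk, without tipping any tin over or disturbing the other things on the desk. Finish while holding the heaviest tin still and upright in the gripper, at least 15 cm clear of the desk, and do not put it down or let it go.

Things in the scene. Friction and masses are not known exactly. Their poses are not given: they have to be found in the camera images.
- cabinet_drawer0 (a joint): How far the upper drawer of the small desk-top stationery cabinet stands open, in m: 0 = fully shut, against its stop; it starts 0.06 to 0.11 open and slides with light friction (a few N at most). The cabinet (pale wood, white fronts, 240 mm deep, 220 wide, 130 high, two drawers one over the other, each with a dark bar handle) is fixed to the desk.
- cabinet_drawer0_handle (a point): Middle of the upper drawer's bar handle, the bar is about 120 mm long and 11 mm thick, 35 mm in front of the drawer's face and about 95 mm above the desk. It moves with the drawer. Axes: x points into the cabinet (push this way to shut the drawer), y along the bar, z up; the cabinet is turned by up to 0.3 rad.
- tin_a_mid (a point): Centre (half-way up, 42 mm above its underside) of one of three identical closed tins of paper clips: plain metal upright cylinder, 58 mm across the body (61 mm over the lid's rim), 85 mm high, smooth lid without knob. z along its axis, up. The tins weigh between 0.1 and 0.6 kg; one is full and weighs at least twice as much as either of the others, and neither look nor place tells which.
- tin_b_mid (a point): Centre (half-way up, 42 mm above its underside) of one of three identical closed tins of paper clips: plain metal upright cylinder, 58 mm across the body (61 mm over the lid's rim), 85 mm high, smooth lid without knob. z along its axis, up. The tins weigh between 0.1 and 0.6 kg; one is full and weighs at least twice as much as either of the others, and neither look nor place tells which.
- tin_c_mid (a point): Centre (half-way up, 42 mm above its underside) of one of three identical closed tins of paper clips: plain metal upright cylinder, 58 mm across the body (61 mm over the lid's rim), 85 mm high, smooth lid without knob. z along its axis, up. The tins weigh between 0.1 and 0.6 kg; one is full and weighs at least twice as much as either of the others, and neither look nor place tells which.
- pen_cup: Bystander, loose: white round pen cup, 72 mm across, 95 mm high, with pens sticking up to about 155 mm. Origin at the centre of its underside.
- stapler: Bystander, loose: black stapler, about 135 x 34 x 57 mm. Origin at the centre of its underside.
- pin_jar: Bystander, loose: round glass jar with a wooden lid, 68 mm across, 64 mm high (not one of the tins). Origin at the centre of its underside.
- tape_roll: Bystander, loose: cardboard-coloured roll of tape lying flat, 60 mm across, 19 mm high, hole 40 mm. Origin at the centre of its underside.
- notebook: Bystander, loose: closed blue notebook lying flat, 150 x 210 x 16 mm. Origin at the centre of its underside.
- mouse: Bystander, loose: black computer mouse, 100 x 60 x 29 mm. Origin at the centre of its underside.
- flask: Bystander, loose: blue drinking flask, 70 mm across, 180 mm high. Origin at the centre of its underside.
Not all that is in view belongs to the job. Leave any black or pink look-alike of the part that bears tin_c_mid alone.

How it is judged (in metres and radians):
On the way, in this order (a step that is already met when the one before it is completed fails the run):
1. the upper drawer is fully shut (value of joint cabinet_drawer0 below 0.006 m), for 0.2 s.
2. one of the lighter tins is lifted clear of the desk (the full one, which presses on the desk with over 3 N, stays standing meanwhile) (((height (world z) of tin_a_mid above 0.0525 m and contact force between any of tin_b, tin_c and anything else above 3 N) or (height (world z) of tin_b_mid above 0.0525 m and contact force between any of tin_a, tin_c and anything else above 3 N) or (height (world z) of tin_c_mid above 0.0525 m and contact force between any of tin_a, tin_b and anything else above 3 N))), for 0.1 s.
3. the heaviest tin is held up (neither of the two left standing presses on the desk with over 3 N) (((height (world z) of tin_a_mid above 0.1625 m and height (world z) of each of tin_b_mid, tin_c_mid below 0.05 m and contact force between each of tin_b, tin_c and anything else below 3 N) or (height (world z) of tin_b_mid above 0.1625 m and height (world z) of each of tin_a_mid, tin_c_mid below 0.05 m and contact force between each of tin_a, tin_c and anything else below 3 N) or (height (world z) of tin_c_mid above 0.1625 m and height (world z) of each of tin_a_mid, tin_b_mid below 0.05 m and contact force between each of tin_a, tin_b and anything else below 3 N))), for 0.2 s.
At the end, for the whole second after the job is handed in: Upper drawer shut to 6 mm; the heaviest tin held by the fingers alone, upright to 0.35 rad, at rest, underside over 12 cm above the desk; the two others standing upright (0.15 rad) on the desk, at rest, untouched, each pressing with under 3 N (the full tin: over 3.9 N) (value of joint cabinet_drawer0 below 0.006 m and ((height (world z) of tin_a_mid above 0.1625 m and angle between tin_a_mid's own z axis and vertical below 0.35 rad and linear speed of tin_a below 0.03 m/s and contact force between the fingers and tin_a above 1 N and (contact force between tin_a and cabinet below 0.3 N and contact force between tin_a and tin_b below 0.3 N and contact force between tin_a and tin_c below 0.3 N and contact force between tin_a and pen_cup below 0.3 N and contact force between tin_a and flask below 0.3 N) and height (world z) of tin_b_mid between 0.036 and 0.05 m and angle between each of tin_b_mid, tin_c_mid's own z axis and vertical below 0.15 rad and linear speed of each of tin_b, tin_c below 0.02 m/s and contact force between the fingers and tin_b below 0.2 N and contact force between each of tin_b, tin_c and anything else below 3 N and height (world z) of tin_c_mid between 0.036 and 0.05 m and contact force between the fingers and tin_c below 0.2 N) or (height (world z) of tin_b_mid above 0.1625 m and angle between tin_b_mid's own z axis and vertical below 0.35 rad and linear speed of tin_b below 0.03 m/s and contact force between the fingers and tin_b above 1 N and (contact force between tin_b and cabinet below 0.3 N and contact force between tin_b and tin_a below 0.3 N and contact force between tin_b and tin_c below 0.3 N and contact force between tin_b and pen_cup below 0.3 N and contact force between tin_b and flask below 0.3 N) and height (world z) of tin_a_mid between 0.036 and 0.05 m and angle between each of tin_a_mid, tin_c_mid's own z axis and vertical below 0.15 rad and linear speed of each of tin_a, tin_c below 0.02 m/s and contact force between the fingers and tin_a below 0.2 N and contact force between each of tin_a, tin_c and anything else below 3 N and height (world z) of tin_c_mid between 0.036 and 0.05 m and contact force between the fingers and tin_c below 0.2 N) or (height (world z) of tin_c_mid above 0.1625 m and angle between tin_c_mid's own z axis and vertical below 0.35 rad and linear speed of tin_c below 0.03 m/s and contact force between the fingers and tin_c above 1 N and (contact force between tin_c and cabinet below 0.3 N and contact force between tin_c and tin_a below 0.3 N and contact force between tin_c and tin_b below 0.3 N and contact force between tin_c and pen_cup below 0.3 N and contact force between tin_c and flask below 0.3 N) and height (world z) of tin_a_mid between 0.036 and 0.05 m and angle between each of tin_a_mid, tin_b_mid's own z axis and vertical below 0.15 rad and linear speed of each of tin_a, tin_b below 0.02 m/s and contact force between the fingers and tin_a below 0.2 N and contact force between each of tin_a, tin_b and anything else below 3 N and height (world z) of tin_b_mid between 0.036 and 0.05 m and contact force between the fingers and tin_b below 0.2 N))); the arm keeps its last pose, push and grip.
It fails at once if a tin is lifted while the drawer is still open (value of joint cabinet_drawer0 above 0.015 m and height (world z) of any of tin_a_mid, tin_b_mid, tin_c_mid above 0.0625 m).
It fails at once if a tin is tipped over (angle between any of tin_a_mid, tin_b_mid, tin_c_mid's own z axis and vertical above 0.8 rad).
It fails at once if two tins are lifted at once (height (world z) of each of tin_a_mid, tin_b_mid above 0.0625 m or height (world z) of each of tin_a_mid, tin_c_mid above 0.0625 m or height (world z) of each of tin_b_mid, tin_c_mid above 0.0625 m).
It fails at once if another thing on the desk is disturbed (moved by more than 3 cm) (distance of any of pen_cup, stapler, pin_jar, tape_roll, notebook, mouse, flask from where it was at the start of the episode above 0.03 m).
It also fails if it takes over 72 s, if anything falls off the work surface, if the arm or the gripper's body presses on something with over 40 N, if the wrist force passes 120 N, or if a joint passes its speed limit or range.

## Working session

There is one attempt and no reset: what is moved stays moved. The work goes in short steps, Python scripts to look and compute and a tool call to move; the robot and the scene stay as the last step left them, time stands still between calls to the robot, and variables do not carry over. Pictures are saved under pics/ and viewed, at most 10 in all, crops included, and the job is handed in when it is done.

Besides the shell and the picture viewer there is one more tool, called as name(argument=value, ...) on one line, values as JSON. jog_arm: Moves the arm, as the interface text tells. Its arguments: {"type":"object","properties":{"motion":{"type":"array"}},"required":["motion"]}

```bash
mkdir -p pics; cat > h.py <<'E'
from cell import env
import numpy as np, cv2
def w(im,uv,z=None):
    K=im["camera_matrix"];u,v=uv
    if z is None: z=im["z_map"][int(round(v)),int(round(u))]
    c=np.array([(u-K[0,2])/K[0,0]*z,-(v-K[1,2])/K[1,1]*z,-z,1])
    return (np.linalg.inv(im["world_to_cam"])@c)[:3]
def cloud(im):
    K=im["camera_matrix"];z=im["z_map"];v,u=np.mgrid[:400,:640]
    c=np.stack([(u-K[0,2])/K[0,0]*z,-(v-K[1,2])/K[1,1]*z,-z,np.ones_like(z)],-1)
    return (c@np.linalg.inv(im["world_to_cam"]).T)[...,:3]
E
python3 - <<'E'
from h import *
s=env.state();print(s['t'],s['eef_pos'],s['tcp_rot'],s['ft_force'],s['opening'])
for c in("top","side"):
    im=env.read_camera(c);cv2.imwrite(f"pics/{c}0.png",im["color"][...,::-1])
    np.savez(f"{c}0.npz",**im)
    for n in["cabinet_drawer0_handle","tin_a_mid","pen_cup","stapler","pin_jar","tape_roll","notebook","mouse","flask"]:
        for d in env.recognise(c,n)[:5]:
            print(c,n,round(d['score'],2),np.round(d['location']),np.round(w(im,d['location'])))
E
```

```text
0.0 [ 273.94377261 -561.58074857  291.664297  ] [-3.14047757e+00 -8.64700080e-05  4.53826211e-01] [-1.08399524  0.05740418 -0.53551968] 0.9971976187773919
top cabinet_drawer0_handle 0.7 [236. 207.] [533. 292.  81.]
top tin_a_mid 0.7 [358. 175.] [635. -92.  89.]
top pen_cup 0.73 [441. 163.] [ 679. -368.   48.]
top pen_cup 0.21 [170. 238.] [436. 516.  18.]
top pin_jar 0.75 [357. 132.] [778. -92.  67.]
top tape_roll 0.65 [442. 186.] [ 613. -385.   -5.]
top notebook 0.92 [168. 239.] [432. 524.  15.]
top mouse 0.98 [306. 250.] [398.  73.  30.]
top flask 0.67 [416. 261.] [ 360. -287.   14.]
top flask 0.59 [492. 172.] [ 637. -492.  153.]
side cabinet_drawer0_handle 0.82 [290. 264.] [541. 290.  77.]
side tin_a_mid 0.62 [316. 183.] [623. -58.  74.]
side tin_a_mid 0.29 [405. 176.] [ 359. -310.    7.]
side pen_cup 0.65 [357. 146.] [ 591. -386.   14.]
side pen_cup 0.63 [334. 135.] [ 673. -327.   85.]
side stapler 0.82 [405. 175.] [ 361. -309.   14.]
side pin_jar 0.89 [284. 171.] [759. -67.  66.]
side tape_roll 0.65 [356. 146.] [ 600. -388.   13.]
side notebook 0.88 [281. 362.] [433. 537.  18.]
side mouse 0.67 [365. 245.] [373.  90.  31.]
side mouse 0.42 [284. 172.] [758. -68.  61.]
side flask 0.94 [361. 112.] [ 628. -496.  102.]
```

View pics/top0.png

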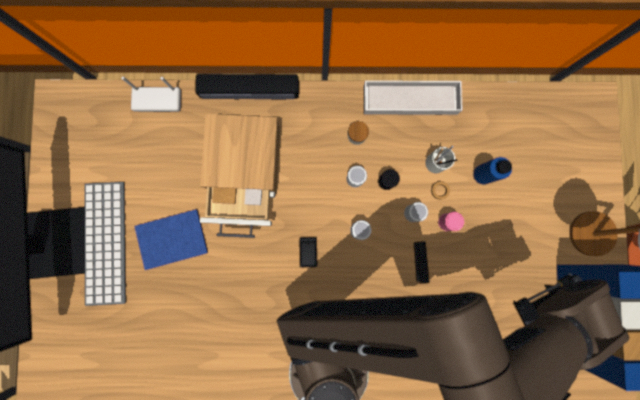

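View pics/side0.png

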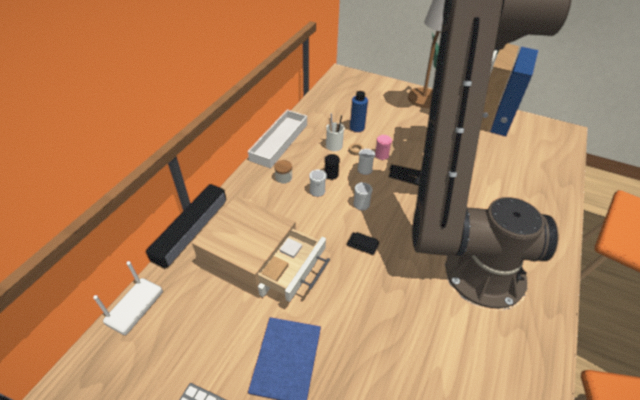

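The top view shows metal tins at about (357,175), (361,230) and (417,212). The black look-alike is at (389,179) and the pink one at (453,222). The drawer handle bar is at (236,235), with the drawer open toward the robot.

```bash
python3 - <<'E'
from h import *
im=dict(np.load("top0.npz"));P=cloud(im);g=im["color"]
def near(u,v,r,lo,hi):
    q=P[v-r:v+r+1,u-r:u+r+1].reshape(-1,3);q=q[(q[:,2]>lo)&(q[:,2]<hi)];return q
for n,u,v in[("t1",357,175),("t2",361,230),("t3",417,212),("black",389,179),("pink",453,222),("jar",358,132)]:
    q=near(u,v,11,55 if n=="jar" else 75,100)
    c,r=cv2.minEnclosingCircle(q[:,:2].astype(np.float32))
    print(n,len(q),np.round(q[:,:2].mean(0)),np.round(c),round(r),np.round(np.median(q[:,2])))
for n in("top","side"):
    im=dict(np.load(n+"0.npz"));P=cloud(im).reshape(-1,3);C=im["color"].reshape(-1,3)
    m=(P[:,0]>400)&(P[:,0]<600)&(P[:,1]>150)&(P[:,1]<420)&(P[:,2]>80)&(P[:,2]<110)
    d=m&(C.max(1)<90)
    print(n,d.sum(),P[d].mean(0).round(),P[d].min(0).round(),P[d].max(0).round(),cv2.minAreaRect(P[d][:,:2].astype(np.float32)) if d.sum()>3 else 0)
    t=(P[:,0]>450)&(P[:,0]<900)&(P[:,1]>100)&(P[:,1]<450)&(P[:,2]>122)&(P[:,2]<140)
    print(" cabtop",t.sum(),cv2.minAreaRect(P[t][:,:2].astype(np.float32)))
    f=m&(C.min(1)>120)&(P[:,2]>100)
    print(" front",f.sum(),P[f].mean(0).round(),cv2.fitLine(P[f][:,:2].astype(np.float32),cv2.DIST_HUBER,0,.01,.01).ravel() if f.sum()>3 else 0)
E
```

```text
t1 287 [636. -88.] [637. -88.] 30 86.0
t2 291 [ 464. -100.] [ 464. -101.] 30 86.0
t3 296 [ 521. -279.] [ 521. -280.] 30 86.0
black 289 [ 627. -194.] [ 628. -194.] 31 85.0
pink 297 [ 491. -392.] [ 491. -394.] 31 86.0
jar 342 [783. -96.] [784. -95.] 34 64.0
top 46 [450. 280. 101.] [443. 234.  94.] [474. 341. 107.] ((458.8443603515625, 287.35504150390625), (107.56060791015625, 30.833847045898438), 89.98015594482422)
 cabtop 5240 ((650.3021850585938, 280.69671630859375), (221.68844604492188, 332.3555603027344), 87.62712097167969)
 front 73 [520. 257. 107.] [ 1.1383464e-01 -9.9349970e-01  5.0864352e+02  2.9729230e+02]<stdin>:13: RuntimeWarning: Mean of empty slice.
  ret = um.true_divide(
Traceback (most recent call last):
ValueError: zero-size array to reduction operation minimum which has no identity
```

jog_arm(motion=[[0, 0, 9.5, 0, 0, 0, 0], [0, 0, 9.5, 0, 0, 0, 0], [0, 0, 9.4, 0, 0, 0, 0], [0, 0, 0, 27, -60, 0, 0], [0, 0, 0, 27, -60, 0, 0], [0, 0, 0, 27, -60, 0, 0], [0, 0, 0, 27, -60, 0, 0], [0, 0, 0, 27, -60, 0, 0], [0, 0, 0, 27, -60, 0, 0], [0, 0, 0, 27, -60, 0, 0]])

```text
t: 2.25
eef_pos: [470.8, -168.8, 292.5]
tcp_rot: [3.141, -0.001, -0.042]
ft_force: [0.7, 0.4, -0.3]
opening: 0.026
grip_force: 0.0
```

jog_arm(motion=[[0, 0, 0, -13, -55, 0, 0], [0, 0, 0, -13, -55, 0, 0], [0, 0, 0, -13, -55, 0, 0], [0, 0, 0, -13, -55, 0, 0], [0, 0, 0, -13, -55, 0, 0], [0, 0, 0, -13, -55, 0, 0], [0, 0, 0, -13, -55, 0, 0], [0, 0, 0, -13, -55, 0, 0], [0, 0, 0, 0, 0, 0, 0]])

```text
t: 3.38
eef_pos: [383.6, 276.1, 292.2]
tcp_rot: [-3.141, -0.0, -0.037]
ft_force: [0.1, -0.9, -0.9]
opening: 0.006
grip_force: 0.0
```

```bash
python3 - <<'E'
from h import *
s=env.state();print(s['t'],s['eef_pos'],s['tcp_rot'],s['ft_force'],s['opening'],s['joints'])
im=env.read_camera("wrist");cv2.imwrite("pics/w1.png",im["color"][...,::-1])
P=cloud(im).reshape(-1,3);C=im["color"].reshape(-1,3)
for lo,hi in((75,112),):
    d=(C.max(1)<80)&(P[:,2]>lo)&(P[:,2]<hi)&(P[:,0]>400)&(P[:,0]<500)&(P[:,1]>150)&(P[:,1]<400)
    print(d.sum(),P[d].mean(0).round(),cv2.minAreaRect(P[d][:,:2].astype(np.float32)) if d.sum()>3 else 0)
print([(d['score'],d['location']) for d in env.recognise("wrist","cabinet_drawer0_handle")])
E
```

```text
3.375 [383.61532934 276.14701726 292.17127447] [-3.14123102e+00 -2.61337088e-04 -3.71921712e-02] [ 0.10051399 -0.87662316 -0.86652023] 0.005526836991327574 [4.83974596e-01 2.75239609e-01 1.91909110e+00 2.26112937e-04
 9.46855258e-01 2.09183098e+00]
2753 [451. 289.  99.] ((459.6695251464844, 289.16302490234375), (118.80799102783203, 40.05918502807617), 87.32954406738281)
[(0.66, [293.0, 43.6])]
```

View pics/w1.png

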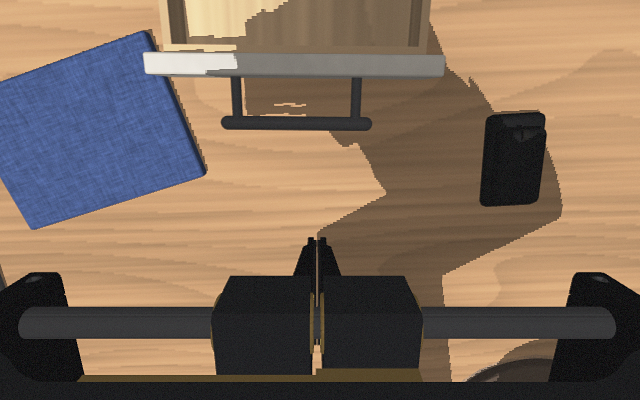

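The wrist view shows the bar centred at about (296,123), and nothing lies between the closed fingers and it. I go down in front of the bar.

jog_arm(motion=[[0, 0, 0, 5, -14, 36, 0], [0, 0, 0, 5, 0, 36, 0], [0, 0, 0, 0, 0, 36, 0], [0, 0, 0, 0, 0, 34, 0], [0, 0, 0, 0, 0, 0, 0], [0, 0, 0, 15, 0, 0, 0], [0, 0, 0, 12, 0, 0, 0], [0, 0, 0, 8, 0, 0, 0], [0, 0, 0, 8, 0, 0, 0]])

```text
t: 4.6
eef_pos: [438.7, 285.0, 150.6]
tcp_rot: [-3.141, -0.0, -0.042]
ft_force: [-1.1, 1.1, 1.3]
opening: 0.003
grip_force: 0.6
```

jog_arm(motion=[[0, 0, 0, 8, 0, 0, 0], [0, 0, 0, 8, 0, 0, 0], [0, 0, 0, 8, 0, 0, 0], [0, 0, 0, 8, 0, 0, 0], [0, 0, 0, 8, 0, 0, 0], [0, 0, 0, 8, 0, 0, 0], [0, 0, 0, 8, 0, 0, 0]])

```text
t: 5.48
eef_pos: [494.6, 282.7, 150.1]
tcp_rot: [3.141, 0.0, -0.042]
ft_force: [0.3, -0.8, 0.2]
opening: 0.007
grip_force: 0.6
```

```bash
python3 - <<'E'
from h import *
s=env.state();print(s['t'],s['eef_pos'],s['tcp_rot'],s['ft_force'])
im=env.read_camera("wrist");P=cloud(im).reshape(-1,3);C=im["color"].reshape(-1,3)
for c in("wrist","top"):
    im=env.read_camera(c);P=cloud(im).reshape(-1,3)
    t=(P[:,0]>450)&(P[:,0]<900)&(P[:,1]>100)&(P[:,1]<450)&(P[:,2]>124)&(P[:,2]<136)
    f=(P[:,0]>400)&(P[:,0]<700)&(P[:,1]>210)&(P[:,1]<360)&(P[:,2]>95)&(P[:,2]<124)
    for m in(t,f):
        if m.sum()>5: print(c,m.sum(),cv2.minAreaRect(P[m][:,:2].astype(np.float32)),np.percentile(P[m][:,0],[2,98]).round())
cv2.imwrite("pics/t2.png",im["color"][...,::-1])
E
```

```text
5.475 [494.58123125 282.67414797 150.13506027] [ 3.14139355e+00  1.43699845e-04 -4.18679301e-02] [ 0.25129331 -0.77462774  0.18250634]
wrist 39744 ((590.0687255859375, 275.59869384765625), (148.7301025390625, 149.37515258789062), 40.91752624511719) [586. 606.]
wrist 35513 ((539.9691162109375, 286.27276611328125), (151.78736877441406, 97.58629608154297), 87.31122589111328) [508. 586.]
top 5115 ((688.7359008789062, 279.498046875), (221.45201110839844, 256.6697998046875), 87.37535095214844) [595. 812.]
top 226 ((602.9798583984375, 286.4769287109375), (186.3447723388672, 146.72586059570312), 1.8148664236068726) [514. 667.]
```

jog_arm(motion=[[0, 0, 0, 4, 0, 0, 0], [0, 0, 0, 4, 0, 0, 0], [0, 0, 0, 0, 0, 0, 0]])

```text
t: 6.0
eef_pos: [502.4, 282.4, 150.2]
tcp_rot: [-3.141, -0.001, -0.042]
ft_force: [0.0, 0.3, 0.7]
opening: 0.008
grip_force: 0.0
```

jog_arm(motion=[[0, 0, 0, 3, 0, 0, 0], [0, 0, 0, 0, 0, 0, 0]])

```text
t: 6.25
eef_pos: [505.3, 282.3, 150.2]
tcp_rot: [-3.142, -0.0, -0.042]
ft_force: [0.3, 0.4, -0.1]
opening: -0.001
grip_force: 0.0
```

jog_arm(motion=[[0, 0, 0, 3, 0, 0, 0], [0, 0, 0, 0, 0, 0, 0]])

```text
t: 6.5
eef_pos: [508.3, 282.2, 150.2]
tcp_rot: [-3.142, -0.0, -0.042]
ft_force: [0.7, -0.7, -0.1]
opening: 0.004
grip_force: 0.0
```

jog_arm(motion=[[0, 0, 0, 3, 0, 0, 0], [0, 0, 0, 0, 0, 0, 0]])

```text
t: 6.75
eef_pos: [511.4, 282.0, 150.2]
tcp_rot: [3.142, -0.0, -0.042]
ft_force: [-0.4, 0.5, -0.1]
opening: 0.005
grip_force: 0.0
```

jog_arm(motion=[[0, 0, 0, 4, 0, 0, 0], [0, 0, 0, 0, 0, 0, 0]])

```text
t: 7.0
eef_pos: [515.5, 281.9, 150.2]
tcp_rot: [-3.142, -0.0, -0.042]
ft_force: [0.7, 0.5, -0.1]
opening: 0.003
grip_force: 0.0
```

jog_arm(motion=[[0, 0, 0, 3, 0, 0, 0], [0, 0, 0, 0, 0, 0, 0]])

```text
t: 7.25
eef_pos: [518.3, 281.7, 150.2]
tcp_rot: [3.142, -0.0, -0.042]
ft_force: [0.6, 0.7, 0.1]
opening: 0.003
grip_force: 0.0
```

jog_arm(motion=[[0, 0, 0, 3, 0, 0, 0], [0, 0, 0, 0, 0, 0, 0]])

```text
t: 7.5
eef_pos: [520.9, 281.6, 150.1]
tcp_rot: [3.141, 0.001, -0.042]
ft_force: [-3.1, 0.5, 1.3]
opening: 0.006
grip_force: 1.5
```

```bash
python3 - <<'E'
from h import *
for c in("wrist","top"):
    im=env.read_camera(c);P=cloud(im).reshape(-1,3)
    if c=="wrist": cv2.imwrite("pics/w2.png",im["color"][...,::-1])
    t=(P[:,0]>450)&(P[:,0]<900)&(P[:,1]>100)&(P[:,1]<450)&(P[:,2]>124)&(P[:,2]<136)
    for m in(t,):
        if m.sum()>5: print(c,m.sum(),cv2.minAreaRect(P[m][:,:2].astype(np.float32)),np.percentile(P[m][:,0],[2,98]).round())
E
```

```text
wrist 93276 ((570.4229736328125, 278.4444274902344), (204.01629638671875, 119.05156707763672), 87.55896759033203) [588. 630.]
top 5022 ((699.818359375, 278.8719177246094), (221.26124572753906, 234.1213836669922), 87.35232543945312) [595. 811.]
```

View pics/w2.png

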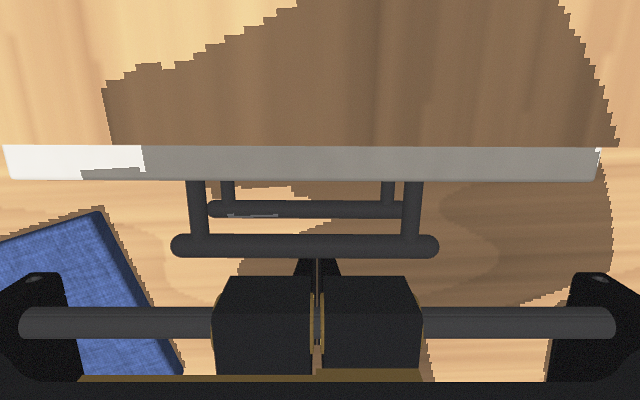

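The wrist view shows the drawer front flush with the cabinet (front edge at row 145). I press a little more to confirm the stop.

jog_arm(motion=[[0, 0, 0, 2, 0, 0, 0], [0, 0, 0, 0, 0, 0, 0]])

```text
t: 7.85
eef_pos: [521.3, 281.6, 150.1]
tcp_rot: [3.14, 0.004, -0.042]
ft_force: [-13.1, 3.1, 6.5]
opening: 0.005
grip_force: 6.5
```

jog_arm(motion=[[0, 0, 0, 2, 0, 0, 0], [0, 0, 0, 0, 0, 0, 0], [0, 0, 0, 0, 0, 0, 0]])

```text
t: 8.22
eef_pos: [521.7, 281.6, 150.0]
tcp_rot: [3.14, 0.008, -0.042]
ft_force: [-22.7, 3.8, 13.0]
opening: 0.007
grip_force: 11.3
```

jog_arm(motion=[[0, 0, 0, -20, 0, 0, 82], [0, 0, 0, -35, 0, 0, 82], [0, 0, 0, 0, 0, -50, 82], [0, 0, 0, 0, 0, -50, 82], [0, 0, 0, 0, 55, 0, 82], [0, 0, 0, 0, 55, 0, 82], [0, 0, 0, 0, 55, 0, 82], [0, 0, 0, 0, 55, 0, 82], [0, 0, 0, 0, 55, 0, 82], [0, 0, 0, 0, 55, 0, 82]])

```text
t: 9.48
eef_pos: [456.4, -47.9, 250.6]
tcp_rot: [3.141, -0.002, -0.042]
ft_force: [0.6, 1.3, 0.3]
opening: 0.861
grip_force: 0.0
```

jog_arm(motion=[[0, 0, 0, 8, 45, 0, 82], [0, 0, 0, 0, 0, 0, 82], [0, 0, 0, 0, 0, 0, 82]])

```text
t: 9.85
eef_pos: [462.4, -91.1, 250.2]
tcp_rot: [3.141, -0.0, -0.042]
ft_force: [-0.4, 0.3, 0.6]
opening: 0.863
grip_force: 0.0
```

```bash
cat >> h.py <<'E'
def tin(g):
    im=env.read_camera("wrist");P=cloud(im).reshape(-1,3)
    q=P[(np.hypot(P[:,0]-g[0],P[:,1]-g[1])<45)&(P[:,2]>75)&(P[:,2]<95)]
    c,r=cv2.minEnclosingCircle(q[:,:2].astype(np.float32))
    s=env.state();d=np.array(c)-s['eef_pos'][:2];y=s['tcp_rot'][2]
    print(s['t'],"tin",np.round(c,1),round(r,1),np.round(q[:,:2].mean(0),1),"z",np.median(q[:,2]).round(1),"tcp",s['eef_pos'].round(1),s['tcp_rot'].round(3),
     "move x,y:",round(d[0]*np.cos(y)+d[1]*np.sin(y),1),round(d[0]*np.sin(y)-d[1]*np.cos(y),1),"F",s['ft_force'].round(2))
    return im
E
python3 - <<'E'
from h import *
im=tin((464,-101));cv2.imwrite("pics/w3.png",im["color"][...,::-1])
im=env.read_camera("top");P=cloud(im).reshape(-1,3)
t=(P[:,0]>450)&(P[:,0]<900)&(P[:,1]>100)&(P[:,1]<450)&(P[:,2]>124)&(P[:,2]<136)
print(cv2.minAreaRect(P[t][:,:2].astype(np.float32)))
E
```

```text
9.9 tin [ 461.6 -100.8] 30.4 [ 463.8 -100.7] z 85.4 tcp [462.4 -90.7 250.3] [ 3.141 -0.    -0.041] move x,y: -0.3 10.2 F [ 0.01 -0.04  0.38]
((703.633544921875, 279.0272216796875), (221.76654052734375, 226.41555786132812), 87.27720642089844)
```

View pics/w3.png

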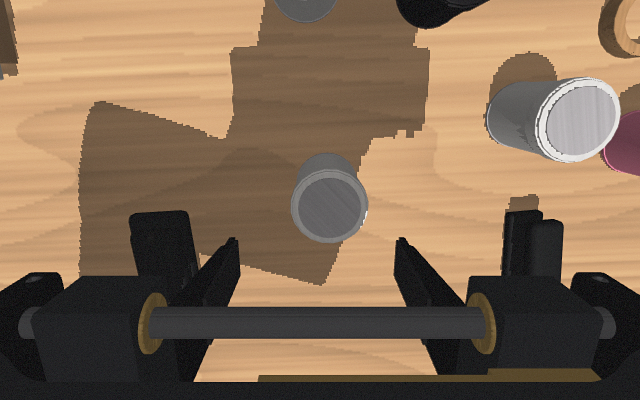

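The tin shows at (330,205), between the open fingers. I centre on it, go down, grip and lift 30 mm.

jog_arm(motion=[[0, 0, 0, 0, 10, 0, 82], [0, 0, 0, 0, 0, 40, 82], [0, 0, 0, 0, 0, 40, 82], [0, 0, 0, 0, 0, 40, 82], [0, 0, 0, 0, 0, 26, 82], [0, 0, 0, 0, 0, 0, 82], [0, 0, 0, 0, 0, 0, 50], [0, 0, 0, 0, 0, 0, 50], [0, 0, 0, 0, 0, 0, 50], [0, 0, 0, 0, 0, 0, 50]])

```text
t: 11.2
eef_pos: [462.2, -101.3, 105.1]
tcp_rot: [3.141, -0.001, -0.042]
ft_force: [-0.9, 0.6, 7.2]
opening: 0.606
grip_force: 30.0
```

jog_arm(motion=[[0, 0, 0, 0, 0, 0, 50], [0, 0, 0, 0, 0, 0, 50]])

```text
t: 11.45
eef_pos: [462.2, -101.3, 105.1]
tcp_rot: [3.141, -0.001, -0.042]
ft_force: [-0.3, 0.5, 7.0]
opening: 0.605
grip_force: 30.0
```

jog_arm(motion=[[0, 0, 0, 0, 0, -10, 50], [0, 0, 0, 0, 0, -10, 50], [0, 0, 0, 0, 0, -10, 50], [0, 0, 0, 0, 0, 0, 50], [0, 0, 0, 0, 0, 0, 50], [0, 0, 0, 0, 0, 0, 50]])

```text
t: 12.2
eef_pos: [461.9, -101.2, 134.0]
tcp_rot: [-3.141, 0.001, -0.042]
ft_force: [0.0, 0.3, -4.5]
opening: 0.607
grip_force: 30.0
```

```bash
python3 - <<'E'
from h import *
F=[]
for i in range(5): 
    env.read_camera("wrist");s=env.state();F.append(s['ft_force'])
print(np.round(F,2),s['opening'],s['grip_force'],s['eef_pos'])
E
```

```text
[[ 0.05 -0.18 -5.18]
 [-0.03 -0.23 -5.82]
 [-0.07 -0.11 -4.96]
 [-1.37 -0.39 -4.54]
 [ 0.13 -0.17 -4.34]] 0.6078690550313643 29.999657571315765 [ 461.96546423 -101.24174631  134.06495696]
```

About 5 N, so this is probably the full tin. I put it back down gently and weigh another.

jog_arm(motion=[[0, 0, 0, 0, 0, 10, 50], [0, 0, 0, 0, 0, 10, 50], [0, 0, 0, 0, 0, 6, 50], [0, 0, 0, 0, 0, 3, 50], [0, 0, 0, 0, 0, 0, 50], [0, 0, 0, 0, 0, 0, 82], [0, 0, 0, 0, 0, 0, 82], [0, 0, 0, 0, 0, 0, 82]])

```text
t: 13.45
eef_pos: [462.1, -101.3, 105.4]
tcp_rot: [3.141, -0.0, -0.042]
ft_force: [-0.0, -0.8, 0.8]
opening: 0.842
grip_force: 0.0
```

jog_arm(motion=[[0, 0, 0, 0, 0, -20, 82], [0, 0, 0, 0, 0, -40, 82], [0, 0, 0, 0, 0, -45, 82], [0, 0, 0, 0, 0, -40, 82], [0, 0, 0, 42, -5, 0, 82], [0, 0, 0, 45, -5, 0, 82], [0, 0, 0, 45, -5, 0, 82], [0, 0, 0, 42, -5, 0, 82], [0, 0, 0, 0, 0, 0, 82], [0, 0, 0, 0, 0, 0, 82]])

```text
t: 14.7
eef_pos: [636.0, -88.4, 249.8]
tcp_rot: [-3.141, 0.001, -0.042]
ft_force: [0.0, 0.4, -0.0]
opening: 0.86
grip_force: 0.0
```

```bash
python3 - <<'E'
from h import *
im=tin((637,-88));cv2.imwrite("pics/w4.png",im["color"][...,::-1])
im=env.read_camera("top");P=cloud(im).reshape(-1,3)
q=P[(np.hypot(P[:,0]-463,P[:,1]+101)<45)&(P[:,2]>75)&(P[:,2]<95)];print(cv2.minEnclosingCircle(q[:,:2].astype(np.float32)),np.median(q[:,2]))
E
```

```text
14.75 tin [634.5 -88.8] 30.5 [636.9 -89. ] z 85.4 tcp [635.9 -88.6 250.1] [-3.142e+00  1.000e-03 -4.200e-02] move x,y: -1.3 0.3 F [ 0.6  -0.36  0.42]
((0.0, 0.0), 0.0) nan
  return _methods._mean(a, axis=axis, dtype=dtype,
  ret = ret.dtype.type(ret / rcount)
```

View pics/w4.png

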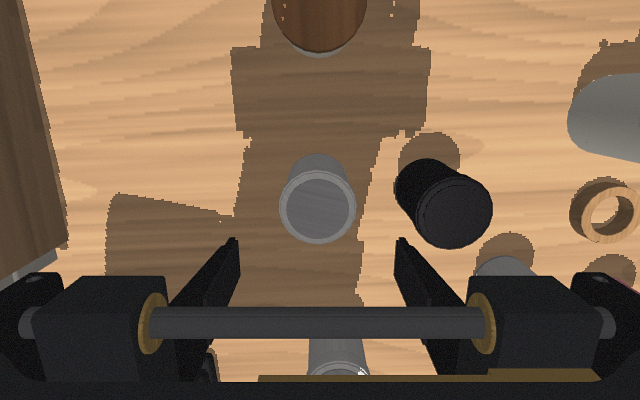

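The next tin is centred at (317,206). The right finger has a narrow gap to the black tin at (450,205), and the first tin still stands at (340,370). Straight down.

jog_arm(motion=[[0, 0, 0, 0, 0, 40, 80], [0, 0, 0, 0, 0, 40, 80], [0, 0, 0, 0, 0, 40, 80], [0, 0, 0, 0, 0, 25, 80], [0, 0, 0, 0, 0, 0, 80], [0, 0, 0, 0, 0, 0, 50], [0, 0, 0, 0, 0, 0, 50], [0, 0, 0, 0, 0, 0, 50], [0, 0, 0, 0, 0, 0, 50], [0, 0, 0, 0, 0, 0, 50]])

```text
t: 16.05
eef_pos: [636.9, -88.7, 106.4]
tcp_rot: [3.141, -0.001, -0.042]
ft_force: [-1.1, 0.1, 7.0]
opening: 0.61
grip_force: 30.0
```

jog_arm(motion=[[0, 0, 0, 0, 0, -10, 50], [0, 0, 0, 0, 0, -10, 50], [0, 0, 0, 0, 0, -10, 50], [0, 0, 0, 0, 0, 0, 50], [0, 0, 0, 0, 0, 0, 50], [0, 0, 0, 0, 0, 0, 50]])

```text
t: 16.8
eef_pos: [636.5, -88.5, 134.8]
tcp_rot: [-3.142, 0.001, -0.042]
ft_force: [-0.1, -1.2, -0.9]
opening: 0.608
grip_force: 30.0
```

```bash
python3 - <<'E'
from h import *
F=[]
for i in range(5): 
    env.read_camera("top");s=env.state();F.append(s['ft_force'])
print(np.round(F,2),s['opening'],s['grip_force'],s['eef_pos'])
E
```

```text
[[-0.23  1.66 -1.05]
 [ 0.13  0.13 -1.79]
 [-0.33  0.32 -1.71]
 [-0.56  0.34 -0.92]
 [-0.44 -0.15 -0.89]] 0.6086334427213607 29.999986588954926 [636.64554529 -88.57153662 135.03346038]
```

Only about 1.3 N. The first tin at about 5 N must therefore be the full one, because a full third tin would have to weigh over 10 N, beyond the range. I set this one down and go back.

jog_arm(motion=[[0, 0, 0, 0, 0, 10, 50], [0, 0, 0, 0, 0, 10, 50], [0, 0, 0, 0, 0, 6, 50], [0, 0, 0, 0, 0, 3, 50], [0, 0, 0, 0, 0, 0, 50], [0, 0, 0, 0, 0, 0, 80], [0, 0, 0, 0, 0, 0, 80], [0, 0, 0, 0, 0, 0, 80]])

```text
t: 18.05
eef_pos: [636.8, -88.6, 106.2]
tcp_rot: [3.141, -0.0, -0.042]
ft_force: [0.2, -0.4, -0.4]
opening: 0.826
grip_force: 0.0
```

jog_arm(motion=[[0, 0, 0, 0, 0, -20, 80], [0, 0, 0, 0, 0, -40, 80], [0, 0, 0, 0, 0, -45, 80], [0, 0, 0, 0, 0, -40, 80], [0, 0, 0, -42, 5, 0, 82], [0, 0, 0, -45, 5, 0, 82], [0, 0, 0, -45, 5, 0, 82], [0, 0, 0, -42, 5, 0, 82], [0, 0, 0, 0, 0, 0, 82], [0, 0, 0, 0, 0, 0, 82]])

```text
t: 19.3
eef_pos: [462.7, -101.5, 252.4]
tcp_rot: [3.141, -0.002, -0.042]
ft_force: [1.5, 0.5, -0.0]
opening: 0.859
grip_force: 0.0
```

```bash
python3 - <<'E'
from h import *
im=tin((463,-101))
P=cloud(im).reshape(-1,3)
q=P[(np.hypot(P[:,0]-637,P[:,1]+88)<45)&(P[:,2]>75)&(P[:,2]<95)];print(len(q), np.median(q[:,2]) if len(q) else 0)
E
```

```text
19.35 tin [ 461.  -101.2] 30.4 [ 463.2 -101.3] z 85.4 tcp [ 462.9 -101.4  252. ] [ 3.141e+00 -2.000e-03 -4.200e-02] move x,y: -1.8 -0.1 F [ 0.6   0.33 -0.48]
223 81.3627738572954
```

jog_arm(motion=[[0, 0, 0, 0, 0, 40, 82], [0, 0, 0, 0, 0, 40, 82], [0, 0, 0, 0, 0, 40, 82], [0, 0, 0, 0, 0, 27, 82], [0, 0, 0, 0, 0, 0, 82], [0, 0, 0, 0, 0, 0, 50], [0, 0, 0, 0, 0, 0, 50], [0, 0, 0, 0, 0, 0, 50], [0, 0, 0, 0, 0, 0, 50], [0, 0, 0, 0, 0, 0, 50]])

```text
t: 20.6
eef_pos: [462.3, -101.3, 105.1]
tcp_rot: [3.141, -0.002, -0.042]
ft_force: [-1.6, 0.7, 7.1]
opening: 0.61
grip_force: 30.0
```

jog_arm(motion=[[0, 0, 0, 0, 0, -15, 50], [0, 0, 0, 0, 0, -25, 50], [0, 0, 0, 0, 0, -30, 50], [0, 0, 0, 0, 0, -30, 50], [0, 0, 0, 0, 0, -30, 50], [0, 0, 0, 0, 0, -25, 50], [0, 0, 0, 0, 0, -15, 50], [0, 0, 0, 0, 0, -10, 50], [0, 0, 0, 0, 0, 0, 50], [0, 0, 0, 0, 0, 0, 50]])

```text
t: 21.85
eef_pos: [461.7, -101.2, 283.6]
tcp_rot: [-3.141, 0.001, -0.042]
ft_force: [0.8, -0.5, -4.2]
opening: 0.603
grip_force: 30.0
```

jog_arm(motion=[[0, 0, 0, 0, 0, 0, 50], [0, 0, 0, 0, 0, 0, 50], [0, 0, 0, 0, 0, 0, 50], [0, 0, 0, 0, 0, 0, 50]])

```text
t: 22.35
eef_pos: [462.0, -101.2, 284.1]
tcp_rot: [3.142, 0.0, -0.042]
ft_force: [-0.9, 0.5, -5.5]
opening: 0.607
grip_force: 30.0
```

```bash
python3 - <<'E'
from h import *
im=env.read_camera("side");cv2.imwrite("pics/s5.png",im["color"][...,::-1])
P=cloud(im).reshape(-1,3)
for c in((637,-88),(521,-280)):
    q=P[(np.hypot(P[:,0]-c[0],P[:,1]-c[1])<40)&(P[:,2]>80)&(P[:,2]<95)];print(len(q),q.mean(0).round() if len(q) else 0)
s=env.state();print(s['t'],s['eef_pos'],s['ft_force'],s['grip_force'],s['opening'])
E
```

```text
157 [631. -82.  85.]
0 0
22.4 [ 461.97949142 -101.23062524  284.1878203 ] [-0.19721822 -0.35456434 -3.86163313] 29.99945819377899 0.6046236704182596
```

View pics/s5.png

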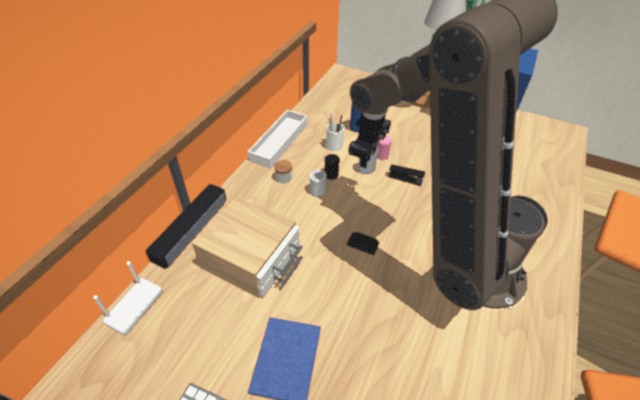

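The drawer is shut at (280,260), and the light tin stands at (317,183). The held tin hangs under the gripper near (368,155), with its underside about 18 cm up.

```bash
python3 -c "
from cell import env
print(env.job_done())"
```

```text
the job is handed in; nothing more can be done
None
```

The drawer is shut and the job is handed in with the full tin (about 5 N, against about 1.3 N for the one other tin weighed) held upright about 18 cm above the desk; I never lifted the third tin, since it would have to weigh over 10 N to be the full one and 0.6 kg is the limit, and the hand-in gave no verdict.

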